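# Hold the parts-washer lid just under its balance point for the fusible link

### The job

The bench-top parts washer has a new gas strut and I need its lid held while I hook up the fusible-link stay. First take the spray can off the closed lid and stand it upright on the bench, clear of the washer; then take the lid by its handle and lift it, slowly and under control, until it is clearly past its balance point and the strut carries it, and ease it back to just below that point, where it would fall shut if let go. Finish there, still holding the lid steady by the handle - do not let go - and leave the other things on the bench where they are.

Things in the scene. Friction and masses are not known exactly. Their poses are not given: they have to be found in the camera images.
- washer_base (a point): Fixed bench-top parts washer, a grey sheet-steel tank: 280 mm deep (x), 400 wide (y). Point: centre of its underside, on the bench. x to its rear (hinge side), y to its left seen from the robot, z up; turned up to 12 degrees. Gas strut out to y = -225 mm, loose stay to y = +215; drain cock and switch box at the front out to x = -172, up to 90 mm high
- washer_hinge (a point): Middle of the lid's hinge axis at the washer's rear rim, 135 mm behind the washer's centre and 122 mm above the bench; the axis runs along its y (axes as washer_base). The flat closed lid reaches from 281 mm in front of the axis to 7 mm in front of it, is 412 mm wide, and its top is 128 mm above the bench
- lid (a joint): Opening angle of the lid, rad: 0 closed, grows as the front rises, stop at 1.15. Lid about 1.1 kg. Balance point at 0.54 (31 degrees, within 0.03): below it the lid falls shut by itself, fast; above it the gas strut carries it up to the stop. Lifting takes about 5 N at the handle from closed, falling evenly to none at the balance point; at 0.65 it pulls up with about 1 N
- handle_bar (a point): Middle of the round bar of the lid's bow handle: 12 mm thick, straight for 126 mm along y, centre 42 mm above the lid's top, free underneath, legs at its ends. Lid closed: 115 mm in front of the washer's centre, 170 mm above the bench (250 mm before and 48 mm above the hinge axis); swings with the lid about the hinge. It can turn between finger pads, so the hand need not tilt with the lid
- can_center (a point): Aluminium spray can with a black cap, standing on the lid: 52 mm across, 145 mm tall, about 0.25 kg; the point is half-way up (72 mm above its foot), z along the can. The only can within reach. Its walls are straight over the whole height except the top 5 mm
- socket_center (a point): Bystander: a dark impact socket standing on the bench, 38 mm across, 80 mm tall; the point is half-way up
- spanner_center (a point): Bystander: a combination spanner lying flat on the bench, 195 mm long along its x, 32 mm wide, 10 mm thick; the point is its middle
- tub_center (a point): Bystander: a round white plastic tub with a grey lid standing on the bench, 93 mm across, 85 mm tall; the point is half-way up
Not all that is in view belongs to the job. Of the things shaped like the part that bears can_center, the aluminium one is meant.

How it is judged:
On the way, in this order (a step that is already met when the one before it is completed fails the run):
1. the can stands upright on the bench, let go, with the lid still closed (height (world z) of can_center below 0.08 m and angle between can_center's own z axis and vertical below 0.1 rad and linear speed of can below 0.02 m/s and contact force between each of the arm, the fingers and can below 0.05 N and value of joint lid below 0.06 rad), for 0.2 s.
2. the lid is raised by its handle past its balance point (0.60 rad or more) (value of joint lid above 0.6 rad and contact force between the fingers and lid above 0.1 N and distance between the grasp point and handle_bar below 0.09 m), for 0.1 s.
3. the lid is eased back to just below the balance point (0.36 to 0.51 rad) and held still there by the handle (value of joint lid between 0.36 and 0.51 rad and velocity of joint lid between -0.05 and 0.05 rad/s and contact force between the fingers and lid above 0.1 N and distance between the grasp point and handle_bar below 0.09 m), for 0.5 s.
At the end, for the whole second after the job is handed in: The lid is held still (under 0.05 rad/s) at 0.36 to 0.51 rad, just below its balance point at 0.54, with the fingers on its handle and nothing else carrying it; the can stands upright on the bench (within 6 degrees), at rest and clear of the lid (all of step 3 and contact force between can and lid below 0.05 N and height (world z) of can_center below 0.08 m and angle between can_center's own z axis and vertical below 0.1 rad and linear speed of can below 0.02 m/s and contact force between lid and socket below 0.05 N and contact force between lid and spanner below 0.05 N and contact force between lid and tub below 0.05 N); the arm keeps its last pose, push and grip.
It fails at once if the lid is let fly up or drop (faster than 1.5 rad/s) (velocity of joint lid above 1.5 rad/s or velocity of joint lid below -1.5 rad/s).
It fails at once if the can is tipped over (angle between can_center's own z axis and vertical above 0.7 rad).
It fails at once if the can is dropped (linear speed of can above 0.7 m/s and contact force between the fingers and can below 0.05 N).
It fails at once if a bystander is moved more than 30 mm (distance of any of socket_center, spanner_center, tub_center from where it was at the start of the episode above 0.03 m).
It also fails if it takes over 64 s, if anything falls off the work surface, if the arm or the gripper's body presses on something with over 40 N, if the wrist force passes 120 N, or if a joint passes its speed limit or range.

### The arm

A 7-joint arm with a two-finger parallel gripper is mounted at the origin on the work surface. World frame = base frame: x ahead of the robot, y to its left, z up, the work surface at z = 0. Lengths are in m, angles in rad, forces in N, time in s.
With the tool pointing down it reaches from about 0.4 to 0.875 m from the base axis. Payload 6.5 kg.
Tool frame: the origin (TCP) lies midway between the tips of the shut fingers; the grasp point (between the pads) lies r.pinch_z behind it (r.pinch_z is the distance from the TCP to the grasp point, in m); z points along the fingers, y is the direction in which the jaws open and shut (so a half turn about z gives the same grasp; the last joint's range is limited). The gripper opens to 88 mm and grips with 3 to 60 N. Pads are 18 mm wide; open, the fingers measure 123 mm over their backs; the gripper's body (75 mm by 187 mm) begins 45 mm behind the grasp point.
Start: joints at [-1.278, 0.536, -0.004, 1.538, 0.003, 1.067, -0.071], TCP at [0.228, 0.609, 0.239] pointing down, gripper open.
Joint ranges: [-2.7, 2.7], [-0.37, 2.16], [-1.27, 1.26], [0.24, 2.4], [-1.31, 4.45], [0.19, 1.91], [-2.76, 2.76]. Speed limits (rad/s): [2.39, 2.39, 3.14, 3.14, 3.14, 3.14, 3.14].

### API

Orientations are given as [roll, pitch, yaw] about the fixed x, y, z axes, in that order (R = Rz(yaw) Ry(pitch) Rx(roll)).
In Python, from workcell import r gives the robot as it stands. The module is installed in compiled form; this text tells all that it offers.
- The arm moves only by the tool play_rows, never from a script. Its argument "plan" is one flat list of numbers, 7 for each row, row after row: the opening, from 0 (shut) to 1 (fully open), then the shift along the tool's x, y, z in cm, then the turn, a rotation vector about the tool's x, y, z in rad. In form: [jaw, dx, dy, dz, ax, ay, az, jaw, dx, dy, dz, ax, ay, az, ...]. A call has 1 to 12 rows; each row shifts and turns the commanded pose from where the row before left it, along the tool's axes as they then stand; what a row does not reach is not made up. A row lasts 1/12 s, in which the tool goes at most 41.7 mm and 7.16 degrees, less where a joint would pass 70% of its speed; a pose out of reach is approached as far as the arm can. A call with a gripper value outside its range is refused whole. The fingers move at their own pace and stop on an object; "newtons" is the grip in N (left out, the last holds). Time passes only in rows, so rows that do not move let the fingers close. It gives the time, the measured TCP pose, the force and the opening at its end, in the units of the state.
- r.state(): the state, without advancing time (a new reading comes with each control period).
- r.grab_frame(name): name is "scene" or "side" or "wrist"; returns a dict with "color" (480x640x3 uint8, red, green, blue), "depth" (480x640 float32, m along the optical axis (not along the pixel's ray), 0 where there is no reading), "camera_matrix" (3x3 intrinsics, pixels), "R" (3x3) and "t" (3): a world point X has camera coordinates R X + t; the wrist camera has in their place "T_tool_cam" (4x4, takes a point from camera to tool coordinates, whose origin is the TCP and whose axes are the flange's). Camera axes: x right, y down, z forward; pixel columns grow to the right and rows downward; lengths in m; the calibration is good to about 2 mm. A picture is of the moment at which its call begins: read the wrist's pose just before it.
- r.job_done(): hands the job in, once; it reports no verdict.
The state is a dict: "time_s": time; "qpos": joint angles; "qvel": joint speeds; "joint_efforts": joint torques, N m; "tcp_pos": TCP position; "tool_rot": TCP orientation; "ft_force": force on the tool from outside, world axes, zero at the start; "moment": the same for the moment, N m; "width": finger opening in m.
Only numpy, scipy, OpenCV 4.12 (cv2) and the standard library are available. Lean on these libraries where they do the work, as an engineer would, in place of code of your own. Each camera call takes 0.05 s, during which the arm holds its last target. There are 200 camera calls.

## Working session

There is one attempt and no reset: what is moved stays moved. The work goes in short steps, Python scripts to look and compute and a tool call to move; the robot and the scene stay as the last step left them, time stands still between calls to the robot, and variables do not carry over. Pictures are saved under pics/ and viewed, about 8 in all and at most 12, crops included, and the job is handed in when it is done.

Besides the shell and the picture viewer there is one more tool, called after "Emit:" as name(argument=value, ...) on one line, values as JSON. play_rows: Moves the arm, as the interface text tells. Its arguments: {"type":"object","properties":{"plan":{"type":"array"},"newtons":{"type":"number"}},"required":["plan"]}

```bash
mkdir -p pics; cat > h.py <<'E'
import numpy as np,cv2
from workcell import r
def save(n,f): cv2.imwrite(f'pics/{n}.png',cv2.cvtColor(f['color'],cv2.COLOR_RGB2BGR))
def cloud(f):
    d=f['depth'];K=f['camera_matrix'];v,u=np.mgrid[:480,:640]
    P=np.stack([(u-K[0,2])/K[0,0]*d,(v-K[1,2])/K[1,1]*d,d],-1)
    return (P-f['t'])@f['R']   # R^T(Xc-t)
E
python3 - <<'E'
from h import *
s=r.state();print({k:np.round(v,3) for k,v in s.items()},r.pinch_z)
for n in('scene','side'):
    f=r.grab_frame(n);save(n,f);np.savez(n,**f);print(n,f['camera_matrix'],f['R'],f['t'],(f['depth']>0).mean())
E
```

```text
{'time_s': np.float64(0.0), 'qpos': array([-1.278,  0.537, -0.004,  1.539,  0.003,  1.067, -0.071]), 'qvel': array([-0.002, -0.001,  0.002, -0.   ,  0.001,  0.002,  0.001]), 'joint_efforts': array([ 0.0000e+00, -5.7099e+01,  9.9100e-01, -2.5160e+01, -5.6000e-02,
        1.8000e-02,  0.0000e+00]), 'tcp_pos': array([0.228, 0.608, 0.238]), 'tool_rot': array([-3.14 ,  0.   ,  2.783]), 'ft_force': array([-0.034,  0.189, -0.977]), 'moment': array([ 0.046, -0.043, -0.015]), 'width': np.float64(0.088)} 0.0187
scene [[486.16089511   0.         324.33341875]
 [  0.         486.16089511 243.07078804]
 [  0.           0.           1.        ]] [[-0.72432485  0.68906045 -0.02343494]
 [ 0.45092442  0.44774126 -0.7721366 ]
 [-0.52155601 -0.56984512 -0.63502431]] [ 0.41889331 -0.16594324  1.61336167] 0.9574641927083334
side [[512.93296927   0.         323.01283216]
 [  0.         512.93296927 243.67568593]
 [  0.           0.           1.        ]] [[ 8.15754790e-01 -5.78397865e-01  1.81565750e-04]
 [-3.12212335e-01 -4.40599007e-01 -8.41662624e-01]
 [ 4.86895863e-01  6.86533630e-01 -5.40003698e-01]] [-0.47914902  0.3051968   1.35594271] 0.955869140625
```

View pics/scene.png

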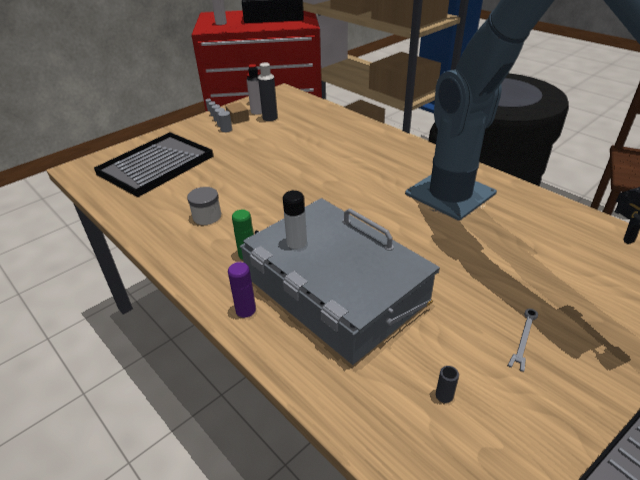

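View pics/side.png

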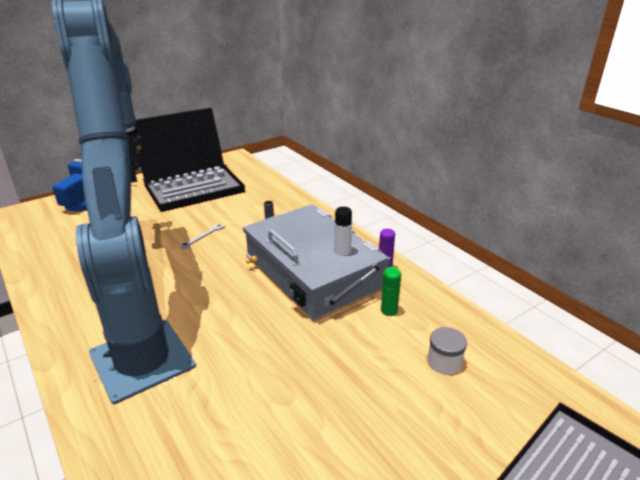

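Candidates: the aluminium can with black cap on the lid (scene 295,220; side 343,232). Others are the green can (243,232), the purple can (242,290) and the far red- and white-capped bottles (255,90 and 267,90), all standing off the lid. I choose the one on the lid and check it in a crop.

```bash
cat > m.py <<'E'
from h import *
import sys
F={n:dict(np.load(n+'.npz')) for n in('scene','side')}
C={n:cloud(F[n]) for n in F}
A=np.concatenate([C[n].reshape(-1,3) for n in C])
for n in C:
    P=C[n]; ok=F[n]['depth']>0
    m=ok&(abs(P[...,2]-.128)<.006)&(P[...,0]>.3)&(P[...,0]<1)&(abs(P[...,1])<.5)
    k,l,st,_=cv2.connectedComponentsWithStats(m.astype(np.uint8));i=1+np.argmax(st[1:,4])
    q=P[l==i]; box=cv2.minAreaRect(q[:,:2].astype(np.float32)); print(n,'lid',box,np.median(q[:,2]),len(q))
    print(cv2.boxPoints(box).round(3).tolist())
    def comp(name,zlo,zhi):
        m=(ok&(P[...,2]>zlo)&(P[...,2]<zhi)&(P[...,0]>.2)&(P[...,0]<1.1)&(abs(P[...,1])<.7)).astype(np.uint8)
        k,l,st,c=cv2.connectedComponentsWithStats(m)
        for i in range(1,k):
            if 25<st[i,4]<20000:
                q=P[l==i];e=cv2.minAreaRect(q[:,:2].astype(np.float32));
                print(n,name,st[i,4],c[i].round(),'med',np.median(q,0).round(3),'rect',np.round(e[0],3),np.round(e[1],3),round(e[2],1),'z',q[:,2].min().round(3),q[:,2].max().round(3))
    comp('z>.16',.155,.32); comp('bench',.02,.12); comp('flat',.006,.02)
sc=F['scene']['color'][170:350,200:460]
cv2.imwrite('pics/crop.png',cv2.cvtColor(cv2.resize(sc,None,fx=3,fy=3),cv2.COLOR_RGB2BGR))
E
python3 m.py
```

```text
scene lid ((0.5909894704818726, 0.05616292357444763), (0.4167419373989105, 0.29145681858062744), 89.61528015136719) 0.12723564349211539 12136
[[0.4440000057220459, -0.1509999930858612], [0.7350000143051147, -0.15299999713897705], [0.7379999756813049, 0.2639999985694885], [0.44699999690055847, 0.26600000262260437]]
scene z>.16 1007 [294. 215.] med [ 0.642 -0.027  0.227] rect [ 0.632 -0.04 ] [0.049 0.049] 9.9 z 0.155 0.275
scene z>.16 466 [630. 225.] med [0.221 0.555 0.283] rect [0.23  0.549] [0.035 0.061] 29.6 z 0.236 0.32
scene z>.16 272 [369. 223.] med [0.482 0.068 0.172] rect [0.48  0.058] [0.015 0.162] 0.0 z 0.155 0.179
scene bench 886 [204. 203.] med [ 0.659 -0.443  0.077] rect [ 0.65  -0.466] [0.096 0.091] 79.8 z 0.02 0.089
scene bench 6302 [321. 304.] med [0.732 0.139 0.071] rect [0.677 0.053] [0.266 0.558] 21.9 z 0.02 0.12
scene bench 555 [447. 382.] med [0.657 0.443 0.069] rect [0.648 0.439] [0.039 0.037] 11.2 z 0.02 0.083
scene flat 112 [207. 220.] med [ 0.668 -0.433  0.013] rect [ 0.66  -0.445] [0.044 0.089] 62.0 z 0.006 0.02
scene flat 382 [336. 329.] med [0.732 0.207 0.01
[... 1122 characters left out ...]
  0.425 0.061] rect [0.645 0.435] [0.047 0.037] 63.5 z 0.022 0.085
side bench 4122 [329. 281.] med [ 0.51  -0.142  0.074] rect [ 0.537 -0.025] [0.315 0.517] 47.8 z 0.02 0.12
side bench 1339 [447. 347.] med [ 0.627 -0.483  0.081] rect [ 0.644 -0.471] [0.092 0.092] 72.9 z 0.02 0.089
side flat 138 [200. 236.] med [0.366 0.468 0.009] rect [0.393 0.48 ] [0.211 0.033] 20.2 z 0.006 0.017
side flat 262 [322. 296.] med [ 0.492 -0.141  0.015] rect [ 0.5   -0.033] [0.209 0.429] 36.5 z 0.007 0.02
side flat 62 [389. 311.] med [ 0.648 -0.246  0.013] rect [ 0.655 -0.24 ] [0.026 0.051] 43.8 z 0.006 0.02
side flat 144 [444. 368.] med [ 0.613 -0.498  0.014] rect [ 0.624 -0.483] [0.047 0.089] 32.4 z 0.006 0.02
```

View pics/crop.png

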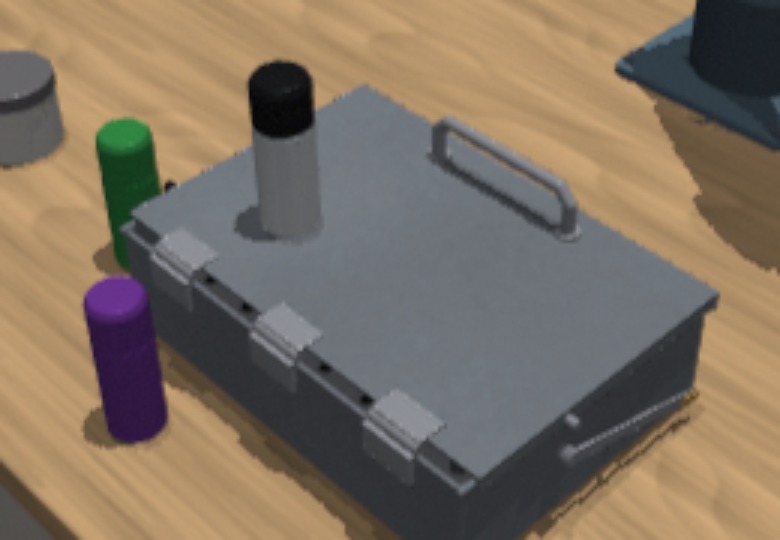

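The crop confirms the choice: the aluminium can with the black cap stands on the lid at scene (295,215). The handle is the bow at (369,223).

| Item | Measured position |
|---|---|
| Lid | yaw ≈ 0, front edge x = 0.444, centre y = 0.055 |
| Handle | (0.477, 0.055, 0.17) |
| Can | (0.629, -0.045), top at 0.273 |

These agree with the given sizes. First move: turn to yaw π/2 and rise.

Emit:
play_rows(plan=[1,0,0,-0.9,0,0,0.121,1,0,0,-0.9,0,0,0.121,1,0,0,-0.9,0,0,0.121,1,0,0,-0.9,0,0,0.121,1,0,0,-0.9,0,0,0.121,1,0,0,-0.9,0,0,0.121,1,0,0,-0.9,0,0,0.121,1,0,0,-0.9,0,0,0.121,1,0,0,-0.9,0,0,0.121,1,0,0,-0.9,0,0,0.121,1,0,0,0,0,0,0], newtons=20)

```text
time_s: 1.02
tcp_pos: [0.2284, 0.6092, 0.3301]
tool_rot: [3.141, -0.002, 1.569]
ft_force: [-0.2, -0.2, 0.7]
width: 0.0883
```

Emit:
play_rows(plan=[1,-2.9,1.8,0,0,0,0,1,-2.9,1.8,0,0,0,0,1,-2.9,1.8,0,0,0,0,1,-2.9,1.8,0,0,0,0,1,-2.9,1.8,0,0,0,0,1,-2.9,1.8,0,0,0,0,1,-2.9,1.8,0,0,0,0,1,-2.9,1.8,0,0,0,0,1,-2.9,1.8,0,0,0,0,1,-2.9,1.8,0,0,0,0,1,-2.9,1.8,0,0,0,0])

```text
time_s: 1.93
tcp_pos: [0.4272, 0.2883, 0.3281]
tool_rot: [-3.141, 0.001, 1.577]
ft_force: [0.4, -0.2, 1.3]
width: 0.0876
```

Emit:
play_rows(plan=[1,-2.9,1.8,0,0,0,0,1,-2.9,1.8,0,0,0,0,1,-2.9,1.8,0,0,0,0,1,-2.9,1.8,0,0,0,0,1,-2.9,1.8,0,0,0,0,1,-2.9,1.8,0,0,0,0,1,-2.9,1.8,0,0,0,0,1,-2.9,1.8,0,0,0,0,1,-2.9,1.8,0,0,0,0,1,-2.0,0.5,0,0,0,0,1,0,0,0,0,0,0])

```text
time_s: 2.85
tcp_pos: [0.5949, 0.003, 0.328]
tool_rot: [-3.141, 0.004, 1.569]
ft_force: [-0.7, -0.1, 0.6]
width: 0.0881
```

Emit:
play_rows(plan=[1,-2.4,1.7,0,0,0,0,1,-2.4,1.7,0,0,0,0,1,0,0,0,0,0,0,1,0,0,0,0,0,0])

```text
time_s: 3.18
tcp_pos: [0.6284, -0.0396, 0.3278]
tool_rot: [-3.14, 0.001, 1.573]
ft_force: [-0.4, 0.8, 0.2]
width: 0.0881
```

```bash
cat >> h.py <<'E'
from scipy.spatial.transform import Rotation as Ro
def wcloud():
    s=r.state();f=r.grab_frame('wrist');T=f['T_tool_cam']
    d=f['depth'];K=f['camera_matrix'];v,u=np.mgrid[:480,:640]
    P=np.stack([(u-K[0,2])/K[0,0]*d,(v-K[1,2])/K[1,1]*d,d],-1)
    P=P@T[:3,:3].T+T[:3,3]
    return s,f,P@Ro.from_euler('xyz',s['tool_rot']).as_matrix().T+s['tcp_pos']
E
python3 - <<'E'
from h import *
s,f,P=wcloud();save('w1',f);print(s['tcp_pos'],s['tool_rot'])
m=(f['depth']>0)&(P[...,2]>.25)&(P[...,2]<.285)
q=P[m];print(len(q));e=cv2.minEnclosingCircle(q[:,:2].astype(np.float32));print(e,np.median(q,0),q.min(0),q.max(0))
m=(f['depth']>0)&(P[...,2]>.16)&(P[...,2]<.185)&(P[...,0]<.52)
q=P[m];print(len(q),np.median(q,0),q.min(0),q.max(0)) if len(q) else 0
E
```

```text
[ 0.62836814 -0.0395527   0.32780268] [-3.14029674e+00  6.76930424e-04  1.57328887e+00]
4855
((0.6292643547058105, -0.04359402507543564), 0.02566251903772354) [ 0.6292476  -0.03880987  0.27177666] [ 0.60378335 -0.06702767  0.25007873] [ 0.65395447 -0.01796252  0.2743923 ]
3189 [0.48124877 0.06512321 0.17363391] [ 0.47283978 -0.02139479  0.16007154] [0.48592578 0.13357185 0.17759284]
```

View pics/w1.png

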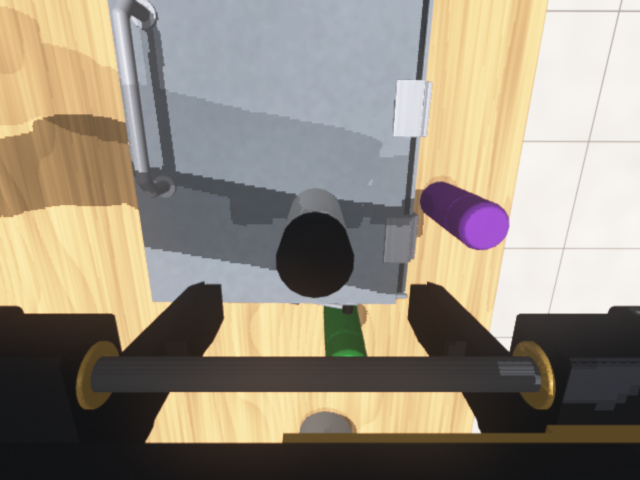

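The wrist view shows the can at (315,255), centred between the fingers. The handle is at (140,95), and the green can is below at (345,330). The measured can centre is (0.629, -0.044). Next I descend and grip.

Emit:
play_rows(plan=[1,-0.4,0.1,1.5,0,0,0,1,0,0,1.5,0,0,0,1,0,0,1.5,0,0,0,1,0,0,1.5,0,0,0,1,0,0,1.5,0,0,0,1,0,0,1.5,0,0,0,1,0,0,1.5,0,0,0,1,0,0,0,0,0,0,1,0,0,0,0,0,0], newtons=15)

```text
time_s: 3.98
tcp_pos: [0.6287, -0.0408, 0.2232]
tool_rot: [-3.14, -0.001, 1.576]
ft_force: [-0.1, 0.3, 0.7]
width: 0.0877
```

Emit:
play_rows(plan=[0,0,0,0,0,0,0,0,0,0,0,0,0,0,0,0,0,0,0,0,0,0,0,0,0,0,0,0,0,0,0,0,0,0,0,0,0,0,0,0,0,0,0,0,0,0,0,0,0,0,0,0,0,0,0,0])

```text
time_s: 4.65
tcp_pos: [0.6295, -0.0426, 0.2239]
tool_rot: [-3.142, -0.0, 1.573]
ft_force: [-1.3, -0.7, 1.9]
width: 0.0515
```

Emit:
play_rows(plan=[0,0,0,-0.5,0,0,0,0,0,0,-1,0,0,0,0,0,0,-1,0,0,0,0,0,0,-1,0,0,0,0,0,0,-1,0,0,0,0,0,0,-1,0,0,0,0,0,0,-1,0,0,0,0,0,0,-0.5,0,0,0,0,0,0,0,0,0,0])

```text
time_s: 5.4
tcp_pos: [0.6303, -0.0427, 0.2954]
tool_rot: [3.139, -0.0, 1.573]
ft_force: [0.3, -1.0, -2.9]
width: 0.0516
```

Emit:
play_rows(plan=[0,-1,-0.4,0,0,0,0,0,-2,-0.9,0,0,0,0,0,-3,-1.3,0,0,0,0,0,-3,-1.3,0,0,0,0,0,-3,-1.3,0,0,0,0,0,-3,-1.3,0,0,0,0,0,-3,-1.3,0,0,0,0,0,-3,-1.3,0,0,0,0,0,-3,-1.3,0,0,0,0,0,-2.5,-1.2,0,0,0,0,0,-1.5,-0.9,0,0,0,0,0,-0.7,-0.4,0,0,0,0])

```text
time_s: 6.4
tcp_pos: [0.4977, -0.3336, 0.2933]
tool_rot: [-3.14, 0.001, 1.567]
ft_force: [0.5, -0.8, -3.4]
width: 0.0514
```

Emit:
play_rows(plan=[0,0,0,0,0,0,0,0,0,0,1.0,0,0,0,0,0,0,2.0,0,0,0,0,0,0,2.0,0,0,0,0,0,0,2.0,0,0,0,0,0,0,2.0,0,0,0,0,0,0,2.0,0,0,0,0,0,0,2.0,0,0,0,0,0,0,2.0,0,0,0,0,0,0,1,0,0,0,0,0,0,0.5,0,0,0,0,0,0,0,0,0,0])

```text
time_s: 7.4
tcp_pos: [0.5013, -0.3284, 0.1275]
tool_rot: [-3.14, -0.001, 1.574]
ft_force: [0.8, 0.1, -3.6]
width: 0.0517
```

Emit:
play_rows(plan=[0,0,0,0.8,0,0,0,0,0,0,0.8,0,0,0,0,0,0,0.5,0,0,0,0,0,0,0.3,0,0,0,0,0,0,0.3,0,0,0,0,0,0,0.2,0,0,0,0,0,0,0.1,0,0,0,0,0,0,0,0,0,0,0,0,0,0,0,0,0])

```text
time_s: 8.15
tcp_pos: [0.5013, -0.33, 0.0989]
tool_rot: [3.141, 0.0, 1.573]
ft_force: [-0.1, 0.1, -3.6]
width: 0.0515
```

Emit:
play_rows(plan=[0,0,0,0.15,0,0,0,0,0,0,0.15,0,0,0,0,0,0,0.1,0,0,0,0,0,0,0,0,0,0,0,0,0,0,0,0,0])

```text
time_s: 8.57
tcp_pos: [0.5011, -0.3304, 0.0957]
tool_rot: [3.141, 0.0, 1.572]
ft_force: [-2.8, 1.2, 6.1]
width: 0.0515
```

Emit:
play_rows(plan=[0,0,0,-0.1,0,0,0,0.7,0,0,0,0,0,0,0.8,0,0,0,0,0,0,1,0,0,0,0,0,0,1,0,0,0,0,0,0,1,0,0,0,0,0,0,1,0,0,0,0,0,0,1,0,0,0,0,0,0])

```text
time_s: 9.23
tcp_pos: [0.5012, -0.3299, 0.0957]
tool_rot: [3.142, 0.0, 1.573]
ft_force: [0.0, 0.9, -0.0]
width: 0.0881
```

Emit:
play_rows(plan=[1,0,0,-1,0,0,0,1,0,0,-2,0,0,0,1,0,0,-3,0,0,0,1,0,0,-3,0,0,0,1,0,0,-3,0,0,0,1,0,0,-3,0,0,0,1,0,0,-3,0,0,0,1,0,0,-3,0,0,0,1,0,0,0,0,0,0])

```text
time_s: 9.98
tcp_pos: [0.5031, -0.3321, 0.3126]
tool_rot: [3.133, 0.005, 1.572]
ft_force: [-0.3, -0.3, 0.3]
width: 0.088
```

```bash
python3 - <<'E'
from h import *
for n in ('scene','side'):
    f=r.grab_frame(n);save(n+'2',f);P=cloud(f);ok=f['depth']>0
    def q(name,c,rad,z0,z1):
        m=ok&(np.hypot(P[...,0]-c[0],P[...,1]-c[1])<rad)&(P[...,2]>z0)&(P[...,2]<z1);a=P[m]
        if len(a): print(n,name,len(a),np.median(a,0).round(4),cv2.minEnclosingCircle(a[:,:2].astype(np.float32)),a[:,2].max())
    q('can',(.5,-.33),.06,.13,.17);q('can low',(.5,-.33),.06,.02,.08)
    m=ok&(abs(P[...,0]-.478)<.02)&(abs(P[...,1]-.055)<.045)&(P[...,2]>.16)&(P[...,2]<.19);a=P[m]
    print(n,'bar',len(a),a.mean(0),a[:,2].max(),np.polyfit(a[:,1],a[:,0],1))
    m=ok&(abs(P[...,0]-.55)<.05)&(abs(P[...,1]-.055)<.06)&(P[...,2]>.1)&(P[...,2]<.16);print('lidz',np.median(P[m],0))
print(r.state()['tcp_pos'])
E
```

```text
scene can 172 [ 0.5083 -0.3226  0.1425] ((0.5057036280632019, -0.32939815521240234), 0.02651471272110939) 0.14790637603155643
scene can low 272 [ 0.5175 -0.311   0.05  ] ((0.5060000419616699, -0.32591506838798523), 0.026828618720173836) 0.07968034681635736
scene bar 146 [0.48145478 0.05670673 0.17235698] 0.17806337926237506 [0.00662118 0.48107931]
lidz [0.55146232 0.05760534 0.12720113]
side can 269 [ 0.496  -0.3394  0.1431] ((0.498855859041214, -0.33455467224121094), 0.025943676009774208) 0.14997427632374347
side can low 330 [ 0.4848 -0.3506  0.0518] ((0.4971291124820709, -0.3365684747695923), 0.02629990503191948) 0.07967442540947962
side bar 83 [0.47538503 0.05318045 0.17345064] 0.17955368604937222 [0.00673123 0.47502706]
lidz [0.55507481 0.05011267 0.12771229]
[ 0.50148548 -0.33027027  0.3073972 ]
```

View pics/scene2.png

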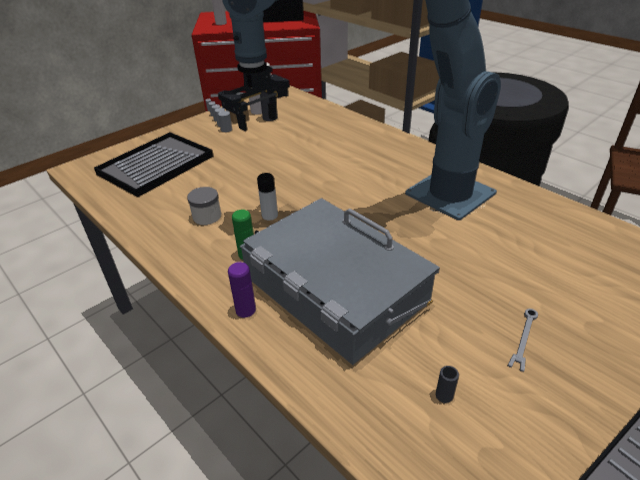

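The can stands upright at about (0.502, -0.332), scene (268,200). The gripper is clear, the lid is closed and the bystanders are unmoved. Next is the handle bar at (0.4785, 0.055, 0.170).

Emit:
play_rows(plan=[0.8,2,-0.2,0,0,0,0,0.8,3.5,-0.2,0,0,0,0,0.8,3.5,-0.2,0,0,0,0,0.8,3.5,-0.2,0,0,0,0,0.8,3.5,-0.2,0,0,0,0,0.8,3.5,-0.2,0,0,0,0,0.8,3.5,-0.2,0,0,0,0,0.8,3.5,-0.2,0,0,0,0,0.8,3.5,-0.2,0,0,0,0,0.8,3.5,-0.2,0,0,0,0,0.8,3,-0.2,0,0,0,0,0.8,2,-0.1,0,0,0,0])

```text
time_s: 11.08
tcp_pos: [0.4758, 0.0585, 0.3046]
tool_rot: [-3.139, -0.0, 1.576]
ft_force: [0.7, 0.6, 0.1]
width: 0.0704
```

Emit:
play_rows(plan=[0.8,0,0,1,0,0,0,0.8,0,0,1.5,0,0,0,0.8,0,0,1.5,0,0,0,0.8,0,0,1.5,0,0,0,0.8,0,0,1.5,0,0,0,0.8,0,0,1,0,0,0,0.8,0,0,0,0,0,0,0.8,0,0,0,0,0,0])

```text
time_s: 11.75
tcp_pos: [0.4768, 0.0544, 0.2251]
tool_rot: [-3.14, 0.001, 1.572]
ft_force: [1.0, -0.3, 1.1]
width: 0.0704
```

```bash
python3 - <<'E'
from h import *
s,f,P=wcloud();save('w2',f);print(s['tcp_pos'],s['tool_rot'],s['qpos'].round(2))
m=(f['depth']>0)&(P[...,2]>.16)&(P[...,2]<.185)&(abs(P[...,0]-.478)<.03)&(abs(P[...,1]-.055)<.1)
q=P[m];print(len(q),q.mean(0),q.min(0),q.max(0)); b=q[abs(q[:,1]-.055)<.05]; print(b[:,0].min(),b[:,0].max(),b[:,2].max(),np.polyfit(b[:,1],b[:,0],1))
E
```

```text
[0.47681259 0.05435365 0.2251183 ] [-3.13987472e+00  9.54160161e-04  1.57192535e+00] [-0.61  0.28  0.48  2.01 -0.16  0.89 -0.04]
4487 [0.47846131 0.07070635 0.17301454] [ 0.47204029 -0.02075089  0.16007299] [0.48471513 0.13860025 0.17728174]
0.4723762858031252 0.48471512810056666 0.17728174275376338 [0.00772272 0.4779114 ]
```

View pics/w2.png

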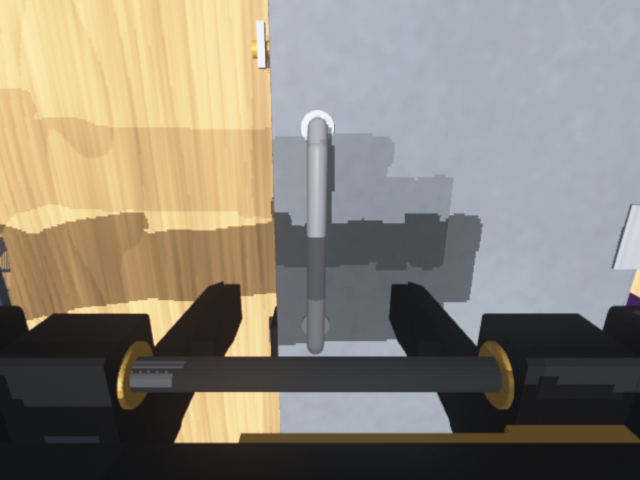

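The bar is at (317,230), centred between the open fingers at (235,300) and (400,300). Its x is 0.478. Next I descend 7.4 cm and grip.

Emit:
play_rows(plan=[0.8,0.1,0.1,1,0,0,0,0.8,0,0,1.5,0,0,0,0.8,0,0,1.5,0,0,0,0.8,0,0,1.5,0,0,0,0.8,0,0,1,0,0,0,0.8,0,0,0.8,0,0,0,0.8,0,0,0,0,0,0,0.8,0,0,0,0,0,0])

```text
time_s: 12.47
tcp_pos: [0.4785, 0.056, 0.1528]
tool_rot: [-3.142, 0.0, 1.573]
ft_force: [0.1, 0.1, -0.0]
width: 0.0708
```

Emit:
play_rows(plan=[0,0,0,0,0,0,0,0,0,0,0,0,0,0,0,0,0,0,0,0,0,0,0,0,0,0,0,0,0,0,0,0,0,0,0,0,0,0,0,0,0,0,0,0,0,0,0,0,0,0,0,0,0,0,0,0,0,0,0,0,0,0,0,0,0,0,0,0,0,0], newtons=25)

```text
time_s: 13.3
tcp_pos: [0.4772, 0.0561, 0.1525]
tool_rot: [-3.139, -0.0, 1.573]
ft_force: [-3.5, 0.2, 3.3]
width: 0.0105
```

```bash
python3 - <<'E'
from h import *
# arc: rows of d(world x,z) in cm for lid angle steps
hx=.478+.25;a,h=.25,.048
th=np.array([0,.05,.1,.15,.2,.25,.3,.35,.4,.45,.5,.55,.6,.65])
x=-a*np.cos(th)+h*np.sin(th);z=a*np.sin(th)+h*np.cos(th)
for t,dx,dz in zip(th[1:],np.diff(x)*100,np.diff(z)*100):print(round(t,2),dx.round(2),dz.round(2))
E
```

```text
0.05 0.27 1.24
0.1 0.33 1.23
0.15 0.39 1.21
0.2 0.45 1.19
0.25 0.51 1.16
0.3 0.57 1.14
0.35 0.63 1.11
0.4 0.68 1.08
0.45 0.73 1.04
0.5 0.79 1.0
0.55 0.83 0.96
0.6 0.88 0.92
0.65 0.93 0.87
```

Emit:
play_rows(plan=[0,0,0.13,-0.62,0,0,0,0,0,0.14,-0.62,0,0,0,0,0,0.16,-0.62,0,0,0,0,0,0.17,-0.61,0,0,0,0,0,0.19,-0.61,0,0,0,0,0,0.2,-0.6,0,0,0,0,0,0,0,0,0,0])

```text
time_s: 13.88
tcp_pos: [0.4878, 0.056, 0.1906]
tool_rot: [-3.14, -0.0, 1.573]
ft_force: [-6.9, -0.4, -2.0]
width: 0.0105
```

Emit:
play_rows(plan=[0,0,0.22,-0.6,0,0,0,0,0,0.23,-0.6,0,0,0,0,0,0.25,-0.58,0,0,0,0,0,0.26,-0.58,0,0,0,0,0,0.28,-0.57,0,0,0,0,0,0.29,-0.57,0,0,0,0,0,0.31,-0.56,0,0,0,0,0,0.32,-0.55,0,0,0,0,0,0,0,0,0,0])

```text
time_s: 14.63
tcp_pos: [0.5106, 0.0558, 0.2377]
tool_rot: [3.141, -0.0, 1.572]
ft_force: [-7.2, -1.9, 2.4]
width: 0.0108
```

```bash
cat > ang.py <<'E'
from h import *
f=r.grab_frame('side');P=cloud(f);g=r.grab_frame('scene');G=cloud(g)
for n,F,C in(('side',f,P),('scene',g,G)):
    m=(F['depth']>0)&(C[...,0]>.5)&(C[...,0]<.69)&((abs(C[...,1]+.06)<.06)|(abs(C[...,1]-.2)<.04))
    q=C[m]; z=q[:,2]
    for _ in range(1):
        # lid top passes through (0.728, .128ish): angle estimate per point
        th=np.arctan2(z-.122,.7285-q[:,0])
        hh,b=np.histogram(th,60,(.0,1.2));c=b[hh.argmax()]+.01
        k=abs(th-c)<.06;p=np.polyfit(q[k,0],z[k],1);k=abs(z-np.polyval(p,q[:,0]))<.006;p=np.polyfit(q[k,0],z[k],1)
    print(n,k.sum(),'lid angle',round(-np.arctan(p[0]),3))
s=r.state();print(s['time_s'],s['tcp_pos'].round(4),s['ft_force'].round(1),s['width'])
t=s['tcp_pos']+[0,0,.0187];print('from handle',np.arctan2(t[2]-.122,.7285-t[0])-np.arctan2(.048,.25))
E
python3 ang.py
```

```text
side 1086 lid angle 0.363
scene 5538 lid angle 0.361
14.7333 [0.5102 0.0558 0.237 ] [-6.6 -1.7  2. ] 0.010853676584337304
from handle 0.3599654033209735
```

Emit:
play_rows(plan=[0,0,0.34,-0.54,0,0,0,0,0,0.35,-0.53,0,0,0,0,0,0.36,-0.52,0,0,0,0,0,0.38,-0.51,0,0,0,0,0,0.39,-0.5,0,0,0,0,0,0.4,-0.49,0,0,0,0,0,0.42,-0.48,0,0,0,0,0,0.43,-0.47,0,0,0,0,0,0.44,-0.46,0,0,0,0,0,0.45,-0.45,0,0,0,0,0,0.46,-0.44,0,0,0,0,0,0,0,0,0,0])

```text
time_s: 15.73
tcp_pos: [0.5561, 0.0555, 0.2909]
tool_rot: [3.138, 0.001, 1.572]
ft_force: [-1.8, -5.0, 2.5]
width: 0.0103
```

```bash
python3 ang.py
```

```text
side 597 lid angle 0.632
scene 6237 lid angle 0.642
15.8333 [0.5553 0.0555 0.2902] [-1.2 -5.3  1.8] 0.01030005902034505
from handle 0.6336322571433125
```

The lid is at about 0.635, past balance. I dwell briefly, then ease back to about 0.44.

Emit:
play_rows(plan=[0,0,0,0,0,0,0,0,0,0,0,0,0,0,0,0,-0.23,0.22,0,0,0,0,0,-0.45,0.45,0,0,0,0,0,-0.44,0.46,0,0,0,0,0,-0.43,0.47,0,0,0,0,0,-0.42,0.48,0,0,0,0,0,-0.4,0.49,0,0,0,0,0,-0.39,0.5,0,0,0,0,0,-0.3,0.4,0,0,0,0,0,-0.15,0.2,0,0,0,0,0,0,0,0,0,0])

```text
time_s: 16.83
tcp_pos: [0.5222, 0.0559, 0.2525]
tool_rot: [3.141, 0.001, 1.573]
ft_force: [-0.5, -4.5, -0.3]
width: 0.0104
```

Emit:
play_rows(plan=[0,0,0,0,0,0,0,0,0,0,0,0,0,0,0,0,0,0,0,0,0,0,0,0,0,0,0,0,0,0,0,0,0,0,0,0,0,0,0,0,0,0,0,0,0,0,0,0,0,0,0,0,0,0,0,0,0,0,0,0,0,0,0,0,0,0,0,0,0,0,0,0,0,0,0,0,0])

```text
time_s: 17.75
tcp_pos: [0.5226, 0.0559, 0.2531]
tool_rot: [3.141, 0.0, 1.573]
ft_force: [-0.4, -5.4, 0.6]
width: 0.0101
```

```bash
python3 ang.py; python3 - <<'E'
from h import *
save('fin',r.grab_frame('side'))
E
```

```text
side 923 lid angle 0.448
scene 5793 lid angle 0.447
17.85 [0.5226 0.0558 0.2531] [-0.3 -5.   0.1] 0.010997762626684686
from handle 0.43909380100594764
```

View pics/fin.png

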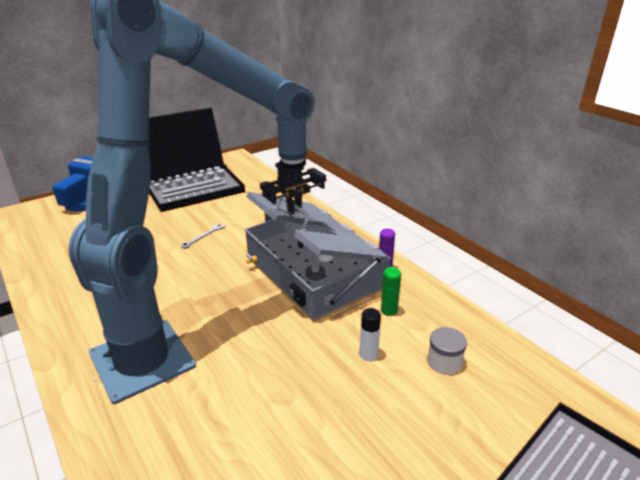

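The final view shows the lid held half open by the handle, with the gripper at (290,195). The can stands upright at (370,335), well clear of the washer, and the bystanders have not moved. Handing in.

```bash
python3 -c "
from h import *
print(r.job_done())"
```

```text
the job is handed in; nothing more can be done
None
```

The job is handed in at about 18 s: the lid is held steady by its handle at about 0.44 rad, just below the 0.54 balance point. No verdict was reported.

- **Can:** I took it off the closed lid and stood it upright on the bench at about (0.50, -0.33), clear of the washer.
- **Lid:** I gripped the handle bar with 25 N, lifted slowly to about 0.635 rad, then eased it back.
- **Last checks:** Both cameras read a lid angle of about 0.447 rad and the hand position gave 0.439 rad, inside the 0.36–0.51 band. The hand stayed within 1 mm over the last second. The finger opening read 10–11 mm on the 12 mm bar, so the grip is firm.
- **Bystanders:** In the last picture the can is upright and the socket, spanner and tub look unmoved. I judged the bystanders by eye and did not re-measure them.
- **Odd reading:** About 5 N of sideways force stays on the wrist along the bar. The pose is steady, so I left it.

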